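Close the ear-tip dispenser with its keyed lid

TASK

Close the ear-tip dispenser: lay its loose metal lid on the hopper's rim with the lid's key about an eighth to a quarter of a turn to one side of the notch, then turn it on the rim until the key drops into the notch, and press it fully home so that it lies flush, and let go. Leave the other things on the counter where they are.

Things in the scene. Friction and masses are not known exactly. Their poses are not given: they have to be found in the camera images.
- dispenser: Ear-tip dispenser, fixed. White round hopper open at the top: outside diameter 100 mm, wall 4, inside diameter 92, rim 115 above the counter, grey inside floor at 85 with a few ear tips on it. One notch is cut in the rim on the +x side. Origin on the hopper's axis at counter height; z up, x from the axis towards the notch. Base plate x -55 to +156, y -53 to +77 mm, 12 high.
- notch (a point): Middle of the notch's mouth: at rim height, 50 mm from the hopper's axis (the outside of the wall). The notch is 16 mm wide and 10 mm deep, right through the wall, straight above the chute and cup. Axes as the dispenser's.
- cup (a point): Centre of the mouth of the clear fixed cup under the chute: 52 mm wide, mouth 52 mm above the counter, 116 mm from the hopper's axis on the notch side.
- plunger (a point): Top of the chrome plunger (head 24 mm wide) beside the hopper, 64 mm from its axis on the +y side, 94 mm above the counter. Not used.
- lid: Loose steel lid, about 0.2 kg, lying right way up on the counter: a round plug below (87 mm in diameter, 14 deep, its lowest 3 mm stepped in to 83) that goes loosely into the hopper, a flange above it (108 in diameter, 14 to 19 mm up) that lies on the rim, a bar handle on top, a key on the +x side. Origin at the centre of the plug's underside; z up, x towards the key.
- lid_handle (a point): Middle of the top of the lid's black upright bar handle, 49 mm above the plug's underside. The bar is 60 mm long (along the lid's x), 14 mm thick (along y), 30 mm high (from 19 to 49 mm up).
- lid_key (a point): On the key's underside, 50 mm from the lid's axis. The key is a block 12 mm wide, from the plug out to 62 mm from the axis (seen from above as a tab 8 mm past the flange). Its underside is 8 mm below the flange's, 6 mm above the plug's.
- rim (a point): Centre of the hopper's mouth, 115 mm above the counter. With its key resting on the rim and held level, the lid's origin is 6 mm below this point (let go, it tilts about 4 degrees); seated, key in notch and flange flush on the rim, it is 14 mm below.
- vial: Bystander: amber glass vial with aluminium cap, 38 mm diameter, 72 mm high, standing; origin at the centre of its foot.
- otoscope: Bystander: black otoscope lying down, about 150 mm long along its x, 30 mm high; origin under its middle.
- nasal_speculum: Bystander: steel nasal speculum lying flat, about 155 mm long along its x; origin under its joint.
- bowl: Bystander: steel bowl, 104 mm wide, 42 mm high; origin at the centre of its foot.
- tuning_fork: Bystander: aluminium tuning fork lying flat, 170 mm long along its x; origin under its middle.
- mirror: Bystander: small round throat mirror with black handle lying flat, 200 mm long along its x; origin under its middle.
There are look-alikes about, which are no part of the job. Leave any blue look-alike of the lid alone.

How it is judged:
On the way, in this order (a step that is already met when the one before it is completed fails the run):
1. the lid lies on the rim, plug inside, its key resting on the rim well to one side of the notch (key more than 30 mm from it) (horizontal distance between lid and dispenser below 0.008 m and z of lid in the frame of dispenser between 0.1032 and 0.112 m and angle between lid's own z axis and vertical below 0.13 rad and contact force between lid and dispenser above 0.2 N and horizontal distance between lid_key and notch above 0.03 m), for 0.1 s.
2. still on the rim, the key has been turned along it to within 18 mm of the notch and has not yet dropped (horizontal distance between lid and dispenser below 0.008 m and z of lid in the frame of dispenser between 0.1032 and 0.112 m and angle between lid's own z axis and vertical below 0.13 rad and contact force between lid and dispenser above 0.2 N and horizontal distance between lid_key and notch below 0.018 m).
At the end, for the whole second after the job is handed in: The lid is seated on the hopper with its key in the notch (key within 8 mm of the notch, lid within 6 mm of the hopper's axis, within 2 mm of fully down and level within 0.03 rad), released and at rest (z of lid in the frame of dispenser between 0.098 and 0.1028 m and horizontal distance between lid and dispenser below 0.006 m and horizontal distance between lid_key and notch below 0.008 m and angle between lid's own z axis and vertical below 0.03 rad and linear speed of lid below 0.02 m/s and angular speed of lid below 0.1 rad/s and contact force between the fingers and lid below 0.05 N); the robot touches nothing.
It fails at once if another thing on the counter (vial, otoscope, nasal speculum, bowl, tuning fork or mirror) is moved more than 20 mm (distance of any of vial, otoscope, nasal_speculum, bowl, tuning_fork, mirror from where it was at the start of the episode above 0.02 m).
It fails at once if the vial is tipped over (angle between vial's own z axis and vertical above 0.5 rad).
It also fails if it takes over 48 s, if anything falls off the work surface, if the arm or the gripper's body presses on something with over 40 N, if the wrist force passes 120 N, or if a joint passes its speed limit or range.

ROBOT

A 6-joint arm with a two-finger parallel gripper is mounted at the origin on the work surface. World frame = base frame: x ahead of the robot, y to its left, z up, the work surface at z = 0. Lengths are in m, angles in rad, forces in N, time in s.
With the tool pointing down it reaches from about 0.225 to 0.725 m from the base axis. Payload 3.1 kg.
Tool frame: the origin (TCP) lies at the very end of the fingers, on their centre line; the grasp point (between the pads) lies 19 mm behind it; z points along the fingers, y is the direction in which the jaws open and shut (so a half turn about z gives the same grasp; the last joint's range is limited). The gripper opens to 85 mm and grips with 20 to 120 N. Pads are 22 mm wide; open, the fingers measure 114 mm over their backs; the gripper's body (76 mm by 85 mm) begins 54 mm behind the grasp point. The pads swing forward as they close: fully open they stand 13 mm farther back than shut.
Start: joints at [1.175, 0.048, 0.099, 1.622, 0, 1.443], TCP at [0.139, 0.506, 0.231] pointing down, gripper open.
Joint ranges: [-2.91, 2.91], [-0.99, 1.94], [-1.21, 1.42], [-2.12, 2.29], [-1.49, 1.47], [-3.14, 3.14]. Speed limits (rad/s): [2.79, 2.79, 3.14, 3.14, 3.14, 3.14].

INTERFACE

Orientations are given as [roll, pitch, yaw] about the fixed x, y, z axes, in that order (R = Rz(yaw) Ry(pitch) Rx(roll)).
In Python, from plant import bot, viewer, order, nets gives the robot as it stands. The module is installed in compiled form; this text tells all that it offers.
- The arm moves only by the tool step_arm, never from a script. Its argument "rows" is text: rows parted by semicolons, each of 5 numbers parted by spaces: the shift along the tool's x, y, z in units of 40 mm (1.0 is 40 mm), then the turn about the tool's z in units of 5 degrees (1.0 is 5 degrees), then the closure, from 0 (fully open) to 1 (shut). A call has 1 to 5 rows; each row is the pose to reach, as a shift and turn from the pose commanded when the call began, along the tool's axes at that moment; what a row does not reach only later rows make up. A row lasts 1/12 s, in which the tool goes at most 41.7 mm and 7.16 degrees, less where a joint would pass 70% of its speed; a pose out of reach is approached as far as the arm can. A call with a gripper value outside its range is refused whole. The fingers move at their own pace and stop on an object; "force" is the grip in N (left out, the last holds). Time passes only in rows, so rows that repeat a pose let the fingers close. It gives the time, the measured TCP pose, the force and the opening at its end, in the units of the state.
- bot.state(): the state, without advancing time (a new reading comes with each control period).
- viewer.grab_frame(name): name is "side" or "top" or "wrist"; returns (picture, depth): 480x640x3 uint8, blue, green, red; 480x640 float32, m along the optical axis (not along the pixel's ray), 0 where there is no reading.
- viewer.get_calibration(name): a dict with "fx", "fy", "cx", "cy" (pixels), "k1" (the pictures are not rectified: a ray, as slopes to the right and down, at radius r is drawn at 1 + k1 r^2 times it, then the intrinsics apply), "rvec" (rotation vector, rad) and "tvec" (3), from world to camera coordinates, as OpenCV has them; the wrist camera has in their place "T_tool_cam" (4x4, takes a point from camera to tool coordinates, whose origin is the TCP and whose axes are the flange's). Camera axes: x right, y down, z forward; pixel columns grow to the right and rows downward; lengths in m; the calibration is good to about 2 mm. A picture is of the moment at which its call begins: read the wrist's pose just before it. get_calibration takes no time and is no camera call.
- order.finish_job(): hands the job in, once; it reports no verdict.
Trained networks look in the newest picture that a camera, given by its name, has taken for a name from the list of things; names that differ only in an ending like _2 or _b are one class to them, and where a whole thing is asked for, a point or a joint stands for the part that bears it (a point fixed in the world has none). Each returns a list of dicts, best first, with "confidence" (0 to 1); they miss things now and then, are a little off and sometimes report something else, mostly with a low value. They report only what shows in the picture. A call takes as long as a camera call. They do not tell look-alikes from the thing itself.
- nets.recognise(camera, thing): "xy" ([column, row] in pixels, amid what is visible of it).
The state is a dict: "t": time; "joint_pos": joint angles; "dq": joint speeds; "joint_torque": joint torques, N m; "tcp_pos": TCP position; "ee_rot": TCP orientation; "force": force on the tool from outside, world axes, zero at the start; "ft_torque": the same for the moment, N m; "grip_width": finger opening in m.
Only numpy, scipy, OpenCV 4.12 (cv2) and the standard library are available. Lean on these libraries where they do the work, as an engineer would, in place of code of your own. Each camera call takes 0.05 s, during which the arm holds its last target.

## Working session

There is one attempt and no reset: what is moved stays moved. The work goes in short steps, Python scripts to look and compute and a tool call to move; the robot and the scene stay as the last step left them, time stands still between calls to the robot, and variables do not carry over. Pictures are saved under pics/ and viewed, and the job is handed in when it is done.

Besides the shell and the picture viewer there is one more tool, called after "Emit:" in YAML: its name, and indented under it one key for each argument. step_arm: Moves the arm, as the interface text tells. Its arguments: {"type":"object","properties":{"rows":{"type":"string"},"force":{"type":"number"}},"required":["rows"]}

```bash
mkdir -p pics; ls
cat > h.py <<'E'
import numpy as np, cv2
from scipy.spatial.transform import Rotation as R
from plant import bot, viewer, order, nets
def T_wc(name, st=None):
    c=viewer.get_calibration(name)
    if name=="wrist":
        st=st or bot.state()
        T=np.eye(4);T[:3,:3]=R.from_euler('xyz',st['ee_rot']).as_matrix();T[:3,3]=st['tcp_pos']
        return T@np.array(c['T_tool_cam'])
    T=np.eye(4);T[:3,:3]=cv2.Rodrigues(np.array(c['rvec'],float))[0];T[:3,3]=np.ravel(c['tvec'])
    return np.linalg.inv(T)
def rays(name,px):
    c=viewer.get_calibration(name)
    K=np.array([[c['fx'],0,c['cx']],[0,c['fy'],c['cy']],[0,0,1]])
    u=cv2.undistortPoints(np.array(px,float).reshape(-1,1,2),K,np.array([c['k1'],0,0,0,0.])).reshape(-1,2)
    return np.c_[u,np.ones(len(u))]
def at_z(name,px,z,T=None):
    T=T_wc(name) if T is None else T
    d=rays(name,px)@T[:3,:3].T
    return T[:3,3]+d*((z-T[2,3])/d[:,2])[:,None]
def cloud(name,depth,T=None):
    T=T_wc(name) if T is None else T
    v,u=np.mgrid[0:480,0:640]
    r=rays(name,np.c_[u.ravel(),v.ravel()])*depth.reshape(-1,1)
    return (r@T[:3,:3].T+T[:3,3]).reshape(480,640,3)
def proj(name,P,T=None):
    T=T_wc(name) if T is None else T
    c=viewer.get_calibration(name)
    Ti=np.linalg.inv(T);K=np.array([[c['fx'],0,c['cx']],[0,c['fy'],c['cy']],[0,0,1]])
    return cv2.projectPoints(np.array(P,float).reshape(-1,1,3),cv2.Rodrigues(Ti[:3,:3])[0],Ti[:3,3],K,np.array([c['k1'],0,0,0,0.]))[0].reshape(-1,2)
E
python3 - <<'E'
from h import *
print(bot.state())
for n in ("top","side","wrist"):
    p,d=viewer.grab_frame(n);cv2.imwrite(f"pics/{n}0.png",p);np.save(f"pics/{n}0.npy",d)
    print(n,np.round(T_wc(n),3).tolist())
    for th in ("lid","lid_key","lid_handle","dispenser","notch","rim","cup"):
        try: print(n,th,[(np.round(x['xy'],1).tolist(),round(x['confidence'],2)) for x in nets.recognise(n,th)])
        except Exception as e: print(n,th,e)
print(bot.state()['t'])
E
```

```text
pics
{'t': 0.0, 'joint_pos': array([1.17519437e+00, 4.87182153e-02, 9.75633388e-02, 1.62201652e+00,
       1.74698352e-06, 1.44303441e+00]), 'dq': array([-2.43886739e-04,  2.22424975e-04, -1.03478485e-03, -2.22890477e-03,
       -2.32351710e-03, -4.92282517e-05]), 'joint_torque': array([-1.17329444e-03, -3.38778591e+01,  3.20016754e+01,  2.04704778e-02,
       -7.71808755e-05, -8.18322093e-06]), 'tcp_pos': array([0.13868843, 0.50569717, 0.23011681]), 'ee_rot': array([-3.13923716e+00, -3.04351249e-04,  2.87375225e+00]), 'force': array([ 0.30065961,  0.69812584, -0.81614711]), 'ft_torque': array([-0.01830153, -0.01675285, -0.00508239]), 'grip_width': 0.08564485679343388}
top [[0.011, -0.996, 0.09, 0.487], [-1.0, -0.011, -0.002, -0.031], [0.003, -0.09, -0.996, 0.974], [0.0, 0.0, 0.0, 1.0]]
top lid [([430.8, 330.9], 0.95), ([397.9, 252.8], 0.85), ([310.0, 312.3], 0.73), ([365.4, 336.7], 0.34), ([182.3, 221.7], 0.16)]
top lid_key [([430.8, 330.8], 0.86), ([472.3, 246.4], 0.57)]
top lid_handle [([473.9, 247.0], 0.98), ([429.6, 330.4], 0.8), ([394.3, 253.0], 0.59)]
top dispenser [([181.0, 2
[... 269 characters left out ...]
id [([335.9, 176.0], 0.93), ([412.9, 206.2], 0.84), ([335.4, 219.8], 0.67), ([427.5, 243.6], 0.36)]
side lid_key [([334.9, 222.0], 0.92), ([337.7, 177.2], 0.73), ([412.1, 204.1], 0.58)]
side lid_handle [([337.7, 220.1], 0.89), ([413.9, 201.7], 0.75), ([335.9, 177.0], 0.57)]
side dispenser [([277.9, 401.3], 0.79), ([424.9, 241.5], 0.22)]
side notch [([276.4, 402.6], 0.97)]
side rim [([278.2, 402.6], 0.68)]
side cup [([276.1, 403.1], 0.65), ([335.5, 219.1], 0.4)]
wrist [[0.265, 0.93, 0.254, 0.074], [0.964, -0.256, -0.069, 0.523], [0.001, 0.263, -0.965, 0.374], [0.0, 0.0, 0.0, 1.0]]
wrist lid []
wrist lid_key []
wrist lid_handle []
wrist dispenser []
wrist notch []
wrist rim []
wrist cup []
1.2
```

View pics/top0.png

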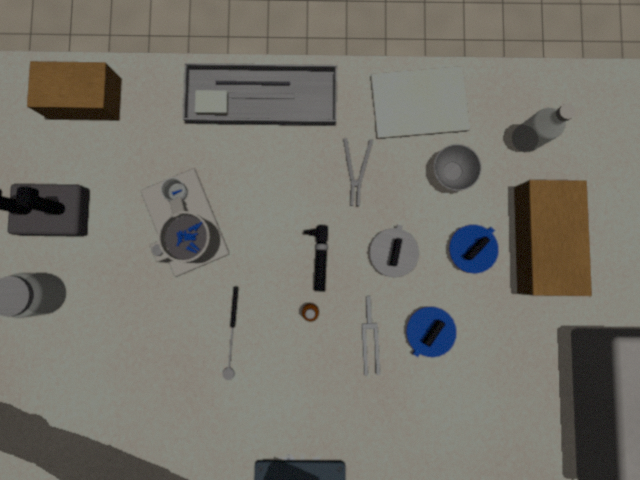

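View pics/side0.png

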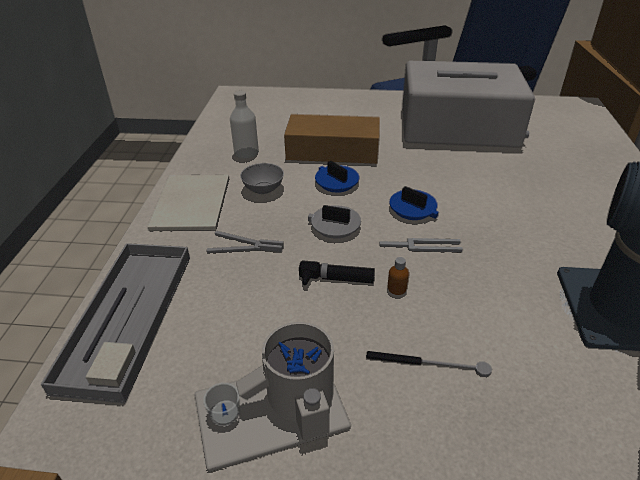

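View pics/wrist0.png

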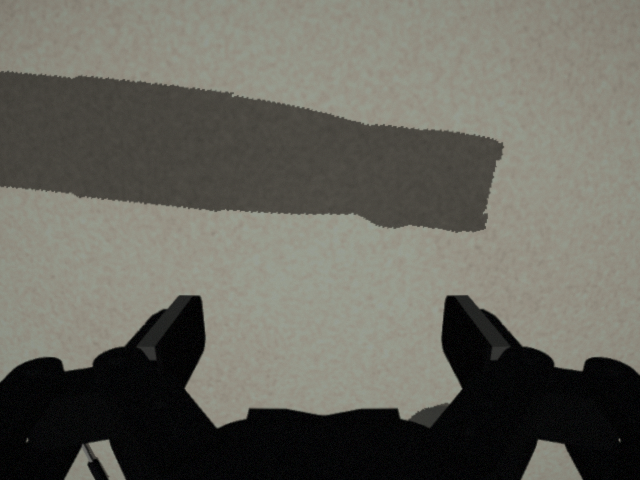

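The top view shows the steel lid at about (394,252) with its key at (399,227). The two blue ones are look-alikes. The hopper is at (184,238) and its notch points towards the cup at (177,190). The wrist camera sees only bare counter.

```bash
cat > m.py <<'E'
from h import *
def circ(P):
    x,y=P[:,0],P[:,1]
    A=np.c_[2*x,2*y,np.ones(len(x))];s=np.linalg.lstsq(A,x*x+y*y,rcond=None)[0]
    return s[:2],np.sqrt(s[2]+s[0]**2+s[1]**2)
E
python3 - <<'E'
from m import *
for n,lr,dr in (("top",(360,215,430,290),(140,160,235,280)),("side",(300,195,370,245),(190,315,360,470))):
    p=cv2.imread(f"pics/{n}0.png");C=cloud(n,np.load(f"pics/{n}0.npy"))
    print(n,"counter z",np.median(C[300:340,150:200,2]) if n=="top" else np.median(C[300:330,220:250,2]))
    def sub(b): return C[b[1]:b[3],b[0]:b[2]].reshape(-1,3),p[b[1]:b[3],b[0]:b[2]].reshape(-1,3).astype(int)
    P,c=sub(lr)
    h=P[(P[:,2]>.042)&(P[:,2]<.06)]
    print("handle n",len(h),h.mean(0), "ext",h.min(0),h.max(0))
    if len(h)>5:
        u,s,v=np.linalg.svd(h[:,:2]-h[:,:2].mean(0));print("dir deg",np.degrees(np.arctan2(v[0,1],v[0,0])))
    f=P[(P[:,2]>.012)&(P[:,2]<.026)];q=f
    hull=cv2.convexHull(f[:,:2].astype(np.float32))[:,0]
    ce=cv2.minEnclosingCircle(f[:,:2].astype(np.float32));print("flange n",len(f),f.mean(0),ce)
    P,c=sub(dr)
    r=P[(P[:,2]>.108)&(P[:,2]<.125)]
    cc,rr=circ(r);print("rim",len(r),cc,rr,r[:,2].mean())
    g=P[(P[:,2]>.08)&(P[:,2]<.098)];print(" plungerz/floor",len(g))
    b=P[(P[:,2]>.008)&(P[:,2]<.016)]
    print("base rect",cv2.minAreaRect(b[:,:2].astype(np.float32)),len(b))
    m=P[(P[:,2]>.046)&(P[:,2]<.056)];print("cup mouth",len(m),m.mean(0),circ(m))
    
S=[]
for n,b in (("top",(360,210,430,290)),("top",(130,160,240,285)),("side",(290,190,380,250)),("side",(190,315,360,470))):
    p=cv2.imread(f"pics/{n}0.png")[b[1]:b[3],b[0]:b[2]];S.append(cv2.resize(p,(400,300),interpolation=cv2.INTER_CUBIC))
cv2.imwrite("pics/crop0.png",np.vstack([np.hstack(S[:2]),np.hstack(S[2:])]))
E
```

```text
top counter z 0.0006433154569585042
handle n 192 [ 0.53721444 -0.19857008  0.04841384] ext [ 0.50847946 -0.21033929  0.04252608] [ 0.5658543  -0.18703603  0.05247722]
dir deg 168.1638596746591
flange n 1710 [ 0.53781286 -0.19862048  0.01902391] ((0.541723370552063, -0.1992461085319519), 0.057814594358205795)
rim 417 [0.5591936 0.2305   ] 0.04844445767750722 0.11444214809583415
 plungerz/floor 1821
base rect ((0.6004900336265564, 0.2623065710067749), (0.21101516485214233, 0.13178114593029022), 23.928485870361328) 2406
cup mouth 185 [0.63055269 0.25608705 0.05127145] (array([0.59400999, 0.25745909]), np.float64(0.08326198785005479))
side counter z -0.0005603537294809335
handle n 162 [ 0.53467241 -0.19533231  0.04713309] ext [ 0.50648903 -0.20815905  0.04222007] [ 0.56441334 -0.18433959  0.05103845]
dir deg 168.60442050450487
flange n 943 [ 0.53559705 -0.18474293  0.01865731] ((0.5395063161849976, -0.19786450266838074), 0.05827290564775467)
rim 898 [0.55730252 0.23244702] 0.0481387448170293 0.11310483427857006
 plungerz/floor 3064
base rect ((0.5977063179016113, 0.2639084458351135), (0.21123053133487701, 0.13215896487236023), 22.839885711669922) 5454
cup mouth 606 [0.60962496 0.28179137 0.05083398] (array([0.5987944 , 0.27915465]), np.float64(0.06622410659595196))
```

View pics/crop0.png

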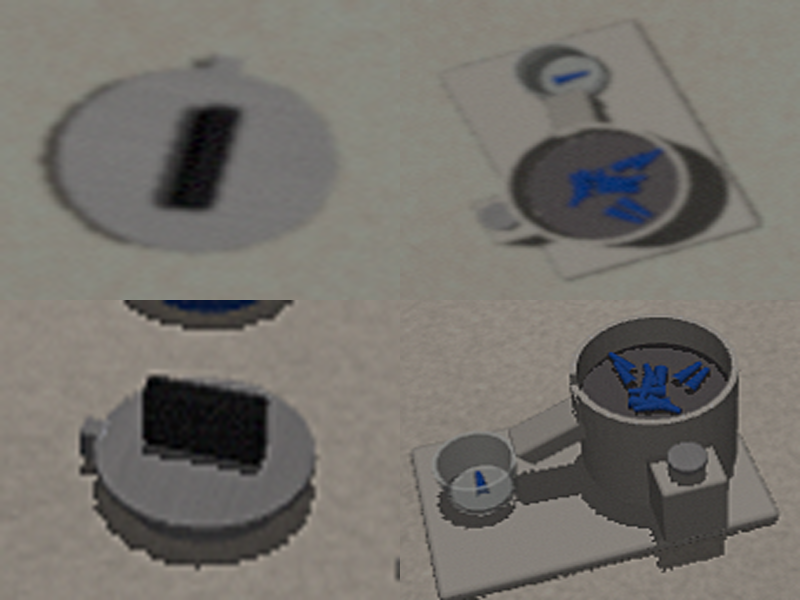

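```bash
cat >> m.py <<'E'
def go(x,y,z,yaw,st=None):
    st=st or bot.state()
    Rm=R.from_euler('xyz',st['ee_rot']).as_matrix()
    d=Rm.T@(np.array([x,y,z])-st['tcp_pos'])/0.04
    yd=np.degrees(st['ee_rot'][2]); t=-((yaw-yd+180)%360-180)/5
    print("t",round(st['t'],2),"tcp",np.round(st['tcp_pos'],4),"yaw",round(yd,2),"F",np.round(st['force'],2),"w",round(st['grip_width'],4))
    print("shift",np.round(d,3),"turn",round(t,3))
E
python3 -c "
from m import *
go(.536,-.197,.21,168.4)"
```

```text
t 1.2 tcp [0.1389 0.5063 0.2313] yaw 164.66 F [-0.22  0.52 -0.28] w 0.0852
shift [-14.226 -14.329   0.533] turn -0.749
```

Emit:
step_arm:
  rows: "-0.7 -0.705 0.02 -0.1 0; -1.4 -1.41 0.05 -0.2 0; -2.1 -2.115 0.1 -0.4 0; -2.8 -2.82 0.1 -0.6 0; -3.5 -3.525 0.1 -0.75 0"

```text
t: 1.62
tcp_pos: [0.2369, 0.3317, 0.2272]
ee_rot: [3.141, 0.0, 2.941]
force: [1.7, -0.2, -0.3]
grip_width: 0.0857
```

```bash
python3 -c "
from m import *
go(.536,-.197,.21,168.4)"
```

```text
t 1.62 tcp [0.2369 0.3317 0.2272] yaw 168.52 F [ 1.66 -0.21 -0.26] w 0.0857
shift [ -9.957 -11.466   0.432] turn 0.024
```

Emit:
step_arm:
  rows: "-0.65 -0.75 0.03 0 0; -1.3 -1.5 0.06 0 0; -1.95 -2.25 0.1 0 0; -2.6 -3 0.15 0 0; -3.25 -3.75 0.2 0 0"

```text
t: 2.03
tcp_pos: [0.3344, 0.1585, 0.2196]
ee_rot: [3.141, 0.001, 2.94]
force: [0.5, 0.6, 0.9]
grip_width: 0.0851
```

Emit:
step_arm:
  rows: "-0.65 -0.75 0.03 0 0; -1.3 -1.5 0.06 0 0; -1.95 -2.25 0.1 0 0; -2.6 -3 0.15 0 0; -3.25 -3.75 0.2 0 0"

```text
t: 2.45
tcp_pos: [0.4317, -0.015, 0.2116]
ee_rot: [3.141, 0.001, 2.939]
force: [0.2, -0.2, 0.3]
grip_width: 0.0853
```

```bash
python3 -c "
from m import *
go(.536,-.197,.21,168.4)"
```

```text
t 2.45 tcp [ 0.4317 -0.015   0.2116] yaw 168.37 F [ 0.2  -0.16  0.33] w 0.0853
shift [-3.471 -3.932  0.042] turn -0.007
```

Emit:
step_arm:
  rows: "-0.65 -0.75 0 0 0; -1.3 -1.5 0 0 0; -1.95 -2.25 0 0 0; -2.6 -3 0 0 0; -3.1 -3.5 0 0 0"

```text
t: 2.87
tcp_pos: [0.5252, -0.1783, 0.2108]
ee_rot: [-3.141, 0.0, 2.937]
force: [0.5, 0.1, -0.4]
grip_width: 0.0856
```

Emit:
step_arm:
  rows: "0 0 0 0 0; 0 0 0 0 0"

```text
t: 3.03
tcp_pos: [0.5244, -0.1761, 0.2103]
ee_rot: [3.141, -0.002, 2.937]
force: [-0.9, -0.1, 0.5]
grip_width: 0.0856
```

Run:
```python
from m import *
st=bot.state();T=T_wc("wrist",st)
p,d=viewer.grab_frame("wrist");cv2.imwrite("pics/w1.png",p);np.save("pics/w1.npy",d);np.save("pics/w1T.npy",T)
go(.536,-.197,.21,168.4)
C=cloud("wrist",d,T).reshape(-1,3)
C=C[(d.ravel()>0)&(abs(C[:,0]-.536)<.08)&(abs(C[:,1]+.197)<.08)]
h=C[(C[:,2]>.044)&(C[:,2]<.055)];print(len(h),h.mean(0),h.min(0),h.max(0))
r=cv2.minAreaRect(h[:,:2].astype(np.float32));print(r)
f=C[(C[:,2]>.014)&(C[:,2]<.025)];print(len(f),cv2.minEnclosingCircle(f[:,:2].astype(np.float32)),f.mean(0))
```

```text
t 3.08 tcp [ 0.524  -0.175   0.2108] yaw 168.36 F [-0.65  0.47  1.18] w 0.0855
shift [-0.404 -0.478  0.019] turn -0.009
1260 [ 0.53531255 -0.19884057  0.048385  ] [ 0.50691013 -0.21088208  0.04419412] [ 0.56612543 -0.18731423  0.05116405]
((0.5364840626716614, -0.19941814243793488), (0.014027107506990433, 0.05916692316532135), 78.41837310791016)
10635 ((0.5411645174026489, -0.20068782567977905), 0.05832734331488609) [ 0.53509209 -0.19844922  0.01881503]
```

View pics/w1.png

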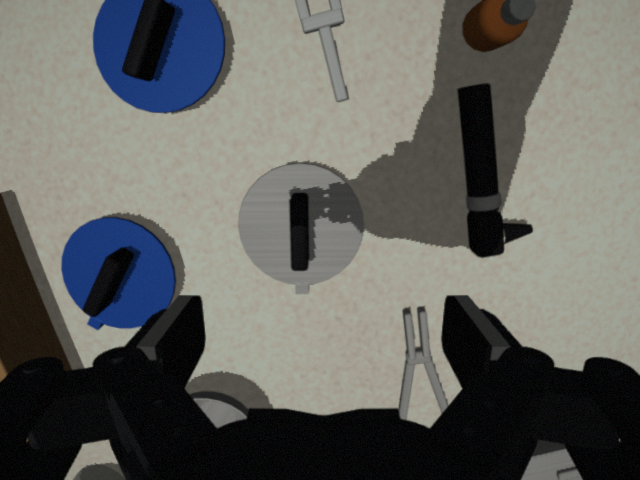

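The wrist view shows the lid centred at about (301,225), its handle aligned with the jaws and its key at (302,288). That puts the lid at (0.536, -0.199) with yaw -11.6°, which agrees with the other two cameras.

```bash
python3 -c "
from m import *
go(.5363,-.199,.024,168.4)"
```

```text
t 3.08 tcp [ 0.524  -0.175   0.2108] yaw 168.36 F [-0.65  0.47  1.18] w 0.0855
shift [-0.429 -0.53   4.669] turn -0.009
```

Emit:
step_arm:
  rows: "-0.2 -0.25 0.9 0 0.3; -0.43 -0.53 1.8 0 0.3; -0.43 -0.53 2.7 0 0.3; -0.43 -0.53 3.4 0 0.3; -0.43 -0.53 4 0 0.3"
  force: 60

```text
t: 3.5
tcp_pos: [0.5353, -0.197, 0.0491]
ee_rot: [3.14, -0.003, 2.941]
force: [-0.4, 0.4, 0.2]
grip_width: 0.0596
```

Emit:
step_arm:
  rows: "0 0 0 0 0.3; 0 0 0 0 0.3"

```text
t: 3.67
tcp_pos: [0.5352, -0.1971, 0.0503]
ee_rot: [3.14, -0.004, 2.941]
force: [-0.4, 0.2, 0.2]
grip_width: 0.0599
```

```bash
python3 -c "
from m import *
go(.5363,-.199,.024,168.4)"
```

```text
t 3.67 tcp [ 0.5352 -0.1971  0.0503] yaw 168.5 F [-0.43  0.16  0.16] w 0.0599
shift [-0.038 -0.042  0.658] turn 0.019
```

Emit:
step_arm:
  rows: "-0.04 -0.04 0.35 0 0.3; -0.04 -0.04 0.65 0 0.3; -0.04 -0.04 0.65 0 0.5; -0.04 -0.04 0.65 0 0.7; -0.04 -0.04 0.65 0 0.85"

```text
t: 4.08
tcp_pos: [0.5389, -0.2012, 0.0267]
ee_rot: [-3.141, 0.002, 2.94]
force: [-0.2, -1.0, -0.0]
grip_width: 0.0241
```

Emit:
step_arm:
  rows: "0 0 0 0 1; 0 0 0 0 1; 0 0 0 0 1; 0 0 0 0 1; 0 0 0 0 1"

```text
t: 4.5
tcp_pos: [0.5393, -0.2014, 0.027]
ee_rot: [-3.141, 0.003, 2.939]
force: [0.1, 0.6, 6.4]
grip_width: 0.0128
```

```bash
python3 -c "
from m import *
go(.5363,-.199,.024,168.4)"
```

```text
t 4.5 tcp [ 0.5393 -0.2014  0.027 ] yaw 168.41 F [0.1  0.64 6.37] w 0.0128
shift [0.085 0.045 0.074] turn 0.002
```

Emit:
step_arm:
  rows: "0 0 -0.3 0 1; 0 0 -0.9 0 1; 0 0 -1.8 0 1; 0 0 -2.7 0 1; 0 0 -3.6 0 1"

```text
t: 4.92
tcp_pos: [0.537, -0.2007, 0.1698]
ee_rot: [3.141, -0.003, 2.939]
force: [0.2, -0.4, -2.3]
grip_width: 0.013
```

Run:
```python
from m import *
c=np.array([.558,.2315])
go(.558,.2315,.20,161.5)
p,d=viewer.grab_frame("side");cv2.imwrite("pics/s2.png",p)
p,d=viewer.grab_frame("wrist");cv2.imwrite("pics/w2.png",p)
```

```text
t 4.92 tcp [ 0.537  -0.2007  0.1698] yaw 168.4 F [ 0.24 -0.41 -2.31] w 0.013
shift [ 1.66  10.689 -0.745] turn 1.38
```

View pics/s2.png

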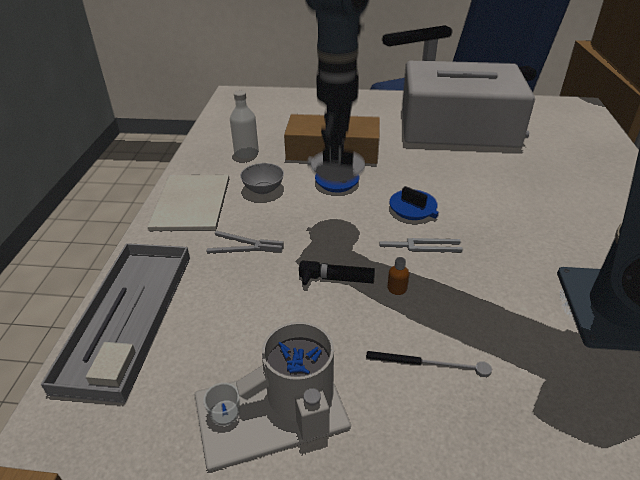

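View pics/w2.png

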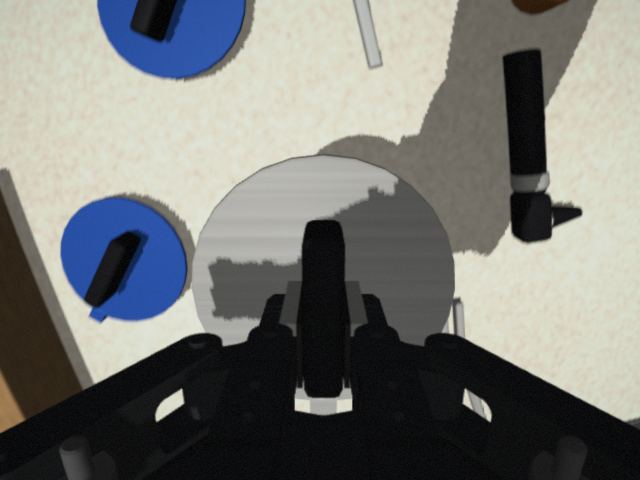

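Lid lifted and held level over its old spot, grip width 13 mm. I'll carry it across at height.

Emit:
step_arm:
  rows: "0.1 0.6 -0.3 0.1 1; 0.25 1.5 -0.6 0.3 1; 0.4 2.4 -0.8 0.5 1; 0.55 3.3 -0.8 0.7 1; 0.7 4.2 -0.8 0.9 1"

```text
t: 5.43
tcp_pos: [0.5441, -0.0296, 0.201]
ee_rot: [-3.141, -0.001, 2.859]
force: [0.0, 0.1, -2.5]
grip_width: 0.0127
```

```bash
python3 -c "
from m import *
go(.558,.2315,.20,161.5)"
```

```text
t 5.43 tcp [ 0.5441 -0.0296  0.201 ] yaw 163.8 F [ 0.02  0.07 -2.49] w 0.0127
shift [1.487 6.365 0.025] turn 0.46
```

Emit:
step_arm:
  rows: "0.2 0.9 0 0.1 1; 0.4 1.8 0 0.2 1; 0.6 2.7 0 0.3 1; 0.85 3.6 0 0.4 1; 1.05 4.5 0 0.46 1"

```text
t: 5.85
tcp_pos: [0.5528, 0.1553, 0.1999]
ee_rot: [-3.14, -0.003, 2.82]
force: [0.8, -0.0, -2.0]
grip_width: 0.0129
```

```bash
python3 -c "
from m import *
go(.558,.2315,.20,161.5)"
```

```text
t 5.85 tcp [0.5528 0.1553 0.1999] yaw 161.58 F [ 0.76 -0.03 -2.02] w 0.0129
shift [ 0.478  1.848 -0.006] turn 0.016
```

Emit:
step_arm:
  rows: "0.2 0.7 0 0 1; 0.4 1.4 0 0 1; 0.45 1.7 0 0 1; 0.45 1.7 0 0 1; 0.45 1.7 0 0 1"

```text
t: 6.27
tcp_pos: [0.5578, 0.2238, 0.2]
ee_rot: [-3.139, -0.002, 2.822]
force: [-0.3, -1.3, -2.2]
grip_width: 0.0127
```

```bash
cat > look.py <<'E'
from m import *
import sys
tag=sys.argv[1]
go(.558,.2315,.20,161.5)
st=bot.state()
z0=st['tcp_pos'][2]-.0235   # lid origin height guess
for n in ("top","side"):
    p,d=viewer.grab_frame(n);cv2.imwrite(f"pics/{n}{tag}.png",p);np.save(f"pics/{n}{tag}.npy",d)
    C=cloud(n,d);P=C.reshape(-1,3)
    P=P[(d.ravel()>0)&(np.hypot(P[:,0]-.558,P[:,1]-.2315)<.1)]
    f=P[(P[:,2]>z0+.010)&(P[:,2]<z0+.024)]
    e=cv2.minEnclosingCircle(f[:,:2].astype(np.float32))
    # keep away from key: fit circle to hull points
    print(n,"flange",len(f),"z",np.percentile(f[:,2],[10,50,90]).round(4),"minEnc",np.round(e[0],4),round(e[1],4))
    th=np.degrees(np.arctan2(f[:,1]-.2315,f[:,0]-.558));r=np.hypot(f[:,0]-.558,f[:,1]-.2315)
    k=f[r>.0585];
    if len(k): print("  key pts",len(k),k.mean(0).round(4),np.degrees(np.arctan2(*(k.mean(0)[1::-1]-[.2315,.558]))).round(1))
    if len(f)>10:
        A=np.c_[f[:,:2],np.ones(len(f))];s=np.linalg.lstsq(A,f[:,2],rcond=None)[0];print("  tilt",s[:2].round(3))
    px=proj(n,[[.558,.2315,z0]])[0].astype(int)
    b=[max(0,px[0]-100),max(0,px[1]-75)]
    cv2.imwrite(f"pics/{n}{tag}c.png",cv2.resize(p[b[1]:b[1]+150,b[0]:b[0]+200],(800,600),interpolation=cv2.INTER_CUBIC))
E
python3 look.py 3
```

```text
t 6.27 tcp [0.5578 0.2238 0.2   ] yaw 161.68 F [-0.3  -1.27 -2.17] w 0.0127
shift [ 0.057  0.185 -0.   ] turn 0.035
top flange 1550 z [0.1905 0.1923 0.1941] minEnc [0.5604 0.2235] 0.0581
  key pts 119 [0.5589 0.1824 0.1919] -88.9
  tilt [-0.005 -0.   ]
side flange 2971 z [0.1909 0.1921 0.1934] minEnc [0.5592 0.2234] 0.0584
  key pts 92 [0.5479 0.1895 0.1917] -103.5
  tilt [-0.005 -0.007]
```

```bash
python3 -c "
import cv2,numpy as np
a=[cv2.resize(cv2.imread(f'pics/{n}3c.png'),(400,300)) for n in('top','side')];cv2.imwrite('pics/c3.png',np.hstack(a))"
```

```text
(no output)
```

View pics/c3.png

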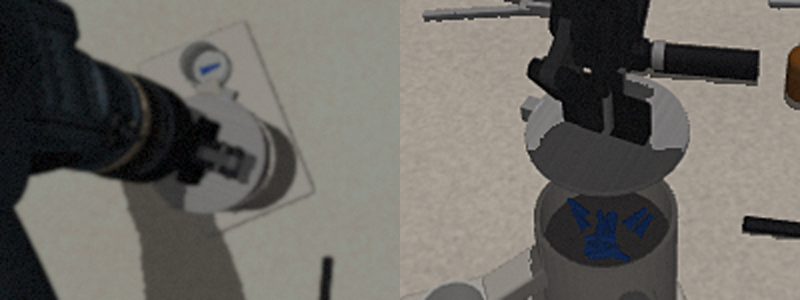

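```bash
cat > fitlid.py <<'E'
from m import *
from scipy.optimize import least_squares
def lidfit(n,tag,zlo,zhi,c0,yaw0):
    C=cloud(n,np.load(f"pics/{n}{tag}.npy")).reshape(-1,3)
    P=C[(C[:,2]>zlo)&(C[:,2]<zhi)&(np.hypot(C[:,0]-c0[0],C[:,1]-c0[1])<.075)]
    # boundary: farthest point per angular bin
    a=np.degrees(np.arctan2(P[:,1]-c0[1],P[:,0]-c0[0]));r=np.hypot(P[:,0]-c0[0],P[:,1]-c0[1])
    B=[]
    for t in range(-180,180,5):
        m=(a>=t)&(a<t+5)
        if m.sum()>3:
            i=np.where(m)[0][np.argmax(r[m])]
            if r[i]>.045 and abs((t+2.5-yaw0+180)%360-180)>15:B.append(P[i,:2])
    B=np.array(B)
    s=least_squares(lambda c:np.hypot(B[:,0]-c[0],B[:,1]-c[1])-.054,c0,loss='soft_l1',f_scale=.001).x
    res=np.hypot(*(B-s).T)-.054
    d=P[:,:2]-s;rr=np.hypot(*d.T);k=d[(rr>.0575)&(rr<.064)&(abs((np.degrees(np.arctan2(d[:,1],d[:,0]))-yaw0+180)%360-180)<20)]
    ky=np.degrees(np.arctan2(k[:,1].mean(),k[:,0].mean())) if len(k) else None
    print(n,tag,"lid c",s.round(4),"nb",len(B),"rms",res.std().round(4),"z",np.median(P[:,2]).round(4),"key yaw",ky,len(k))
if __name__=="__main__":
    for n in("top","side"):
        lidfit(n,"0",.012,.026,[.536,-.198],-11.6)
        lidfit(n,"3",.186,.197,[.557,.224],-18.5)
E
python3 fitlid.py
```

```text
top 0 lid c [ 0.5378 -0.1993] nb 66 rms 0.0005 z 0.019 key yaw -11.66656390033287 10
top 3 lid c [0.5562 0.2239] nb 47 rms 0.0005 z 0.1923 key yaw -19.227197757354652 22
side 0 lid c [ 0.5355 -0.1976] nb 54 rms 0.0013 z 0.0185 key yaw -9.385759964065812 12
side 3 lid c [0.5548 0.224 ] nb 53 rms 0.0006 z 0.1921 key yaw -17.518512035351446 35
```

```bash
python3 -c "
from m import *
go(.5602,.2316,.150,161.5)"
```

```text
t 6.37 tcp [0.5582 0.2226 0.2007] yaw 161.54 F [-0.05 -0.   -2.62] w 0.0128
shift [0.024 0.232 1.266] turn 0.007
```

Emit:
step_arm:
  rows: "0.01 0.1 0.4 0 1; 0.01 0.205 0.8 0 1; 0.01 0.205 1.1 0 1; 0.01 0.205 1.25 0 1; 0.01 0.205 1.25 0 1"

```text
t: 6.78
tcp_pos: [0.5593, 0.2302, 0.1489]
ee_rot: [-3.139, -0.004, 2.819]
force: [-1.5, -0.5, -2.8]
grip_width: 0.0124
```

```bash
python3 look.py 4
python3 - <<'E'
from fitlid import *
import cv2
for n in("top","side"):
    lidfit(n,"4",.136,.148,[.559,.2315],-18.5)
a=[cv2.resize(cv2.imread(f'pics/{n}4c.png'),(400,300)) for n in('top','side')];cv2.imwrite('pics/c4.png',np.hstack(a))
E
```

```text
t 6.78 tcp [0.5593 0.2302 0.1489] yaw 161.52 F [-1.48 -0.46 -2.84] w 0.0124
shift [ 0.046  0.016 -1.278] turn 0.004
top flange 1349 z [0.1393 0.1413 0.1432] minEnc [0.562  0.2306] 0.058
  key pts 14 [0.6145 0.2109 0.1399] -20.0
  tilt [-0.007  0.001]
side flange 2860 z [0.1406 0.1419 0.1433] minEnc [0.561  0.2309] 0.0585
  key pts 16 [0.615  0.2133 0.1402] -17.7
  tilt [-0.006 -0.006]
top 4 lid c [0.5579 0.2304] nb 46 rms 0.0006 z 0.1413 key yaw -19.231754031816852 16
side 4 lid c [0.5566 0.2319] nb 53 rms 0.0005 z 0.1419 key yaw -17.820336447329773 31
```

View pics/c4.png

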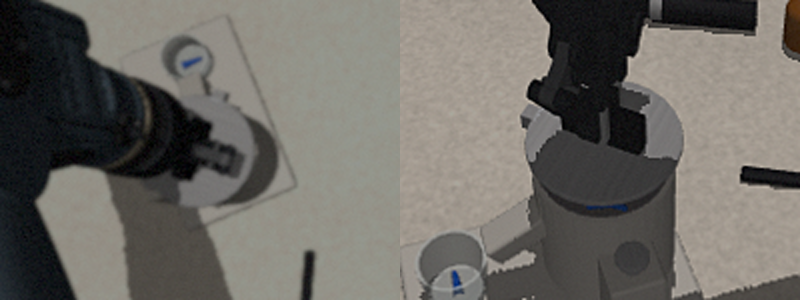

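Emit:
step_arm:
  rows: "-0.01 0.02 0.06 0 1; -0.01 0.02 0.12 0 1; -0.01 0.02 0.18 0 1; -0.01 0.02 0.24 0 1; -0.01 0.02 0.29 0 1"

```text
t: 7.3
tcp_pos: [0.5613, 0.2325, 0.1396]
ee_rot: [3.142, 0.0, 2.821]
force: [0.0, -0.3, -1.4]
grip_width: 0.0126
```

```bash
python3 -c "
from m import *
s=bot.state();print(s['ft_torque'].round(2));go(.5602,.2316,.135,161.5)"
```

```text
[0.03 0.01 0.02]
t 7.3 tcp [0.5613 0.2325 0.1396] yaw 161.61 F [ 0.03 -0.26 -1.35] w 0.0126
shift [ 0.019 -0.031  0.115] turn 0.023
```

Emit:
step_arm:
  rows: "0 0 0.03 0 1; 0 0 0.06 0 1; 0 0 0.06 0 1"

```text
t: 7.55
tcp_pos: [0.5611, 0.2325, 0.1369]
ee_rot: [-3.141, -0.001, 2.821]
force: [-0.8, -0.0, -2.0]
grip_width: 0.0124
```

Emit:
step_arm:
  rows: "0 0 0.03 0 1; 0 0 0.05 0 1; 0 0 0.05 0 1"

```text
t: 7.8
tcp_pos: [0.5614, 0.2326, 0.136]
ee_rot: [3.141, 0.001, 2.821]
force: [-1.7, 0.1, 0.3]
grip_width: 0.0126
```

Contact appears to be starting (force went from -2 to +0.3 N). I'll creep a little lower and look.

Emit:
step_arm:
  rows: "0 0 0.02 0 1; 0 0 0.04 0 1; 0 0 0.04 0 1"

```text
t: 8.05
tcp_pos: [0.5614, 0.2327, 0.1357]
ee_rot: [3.141, 0.001, 2.821]
force: [-3.0, -1.0, 5.5]
grip_width: 0.0128
```

```bash
python3 look.py 5
python3 - <<'E'
from fitlid import *
import cv2
print(bot.state()['force'],bot.state()['ft_torque'])
for n in("top","side"):
    lidfit(n,"5",.122,.134,[.559,.2315],-18.5)
a=[cv2.resize(cv2.imread(f'pics/{n}5c.png'),(400,300)) for n in('top','side')];cv2.imwrite('pics/c5.png',np.hstack(a))
E
```

```text
t 8.05 tcp [0.5614 0.2327 0.1357] yaw 161.61 F [-3.04 -1.03  5.46] w 0.0128
shift [ 0.07  -0.053 -1.607] turn 0.021
top flange 1293 z [0.1262 0.1282 0.13  ] minEnc [0.5644 0.2322] 0.0582
  key pts 19 [0.6162 0.2129 0.1274] -17.7
  tilt [0.003 0.001]
side flange 2842 z [0.1259 0.1273 0.1286] minEnc [0.5623 0.2333] 0.0581
  key pts 19 [0.6157 0.2156 0.127 ] -15.4
  tilt [ 0.001 -0.007]
[-3.27768708  0.80953067  6.10934678] [-0.14371645  0.54744978 -0.04820717]
top 5 lid c [0.5603 0.2329] nb 46 rms 0.0007 z 0.1282 key yaw -19.60613117920117 17
side 5 lid c [0.558  0.2337] nb 53 rms 0.0005 z 0.1273 key yaw -17.480826819553943 28
```

View pics/side5c.png

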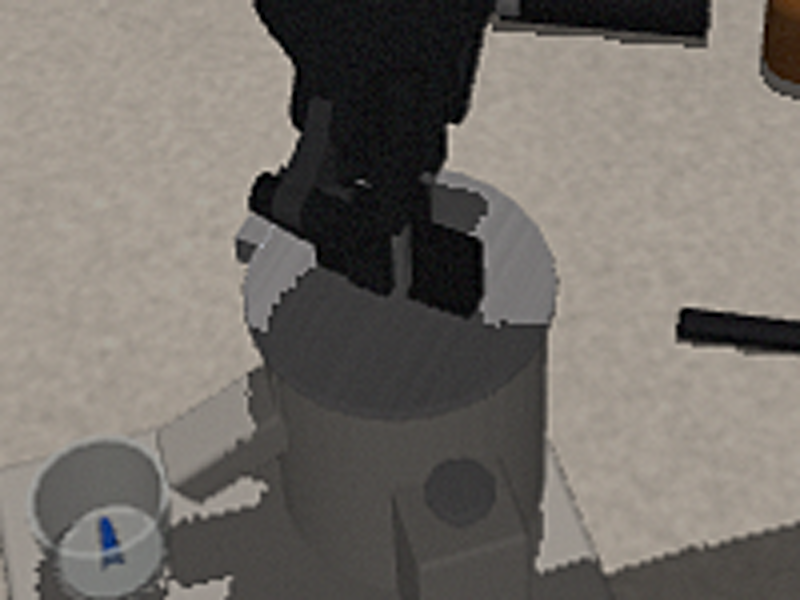

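The lid is on the rim. Its origin is at about 0.1097, it is level, and the key is about 42° short of the notch. It sits about 1.3 mm off centre in +x and +y, so I'll centre it and start turning.

Emit:
step_arm:
  rows: "0.02 -0.04 0 0 1; 0.02 -0.04 0 0 1; 0.02 -0.04 0 -0.5 1; 0.02 -0.04 0 -1 1; 0.02 -0.04 0 -1.5 1"

```text
t: 8.57
tcp_pos: [0.5609, 0.2293, 0.1355]
ee_rot: [-3.138, 0.004, 2.952]
force: [-1.9, -4.8, 6.5]
grip_width: 0.0123
```

Emit:
step_arm:
  rows: "0 0 0 -0.5 1; 0 0 0 -1 1; 0 0 0 -1.5 1; 0 0 0 -2 1"

```text
t: 8.9
tcp_pos: [0.5616, 0.2291, 0.1355]
ee_rot: [-3.138, 0.004, 3.126]
force: [-1.4, -4.3, 5.6]
grip_width: 0.0127
```

```bash
python3 look.py 6
python3 - <<'E'
from fitlid import *
import cv2
print(bot.state()['force'],bot.state()['ft_torque'])
for n in("top","side"):
    lidfit(n,"6",.122,.134,[.559,.2315],0)
E
```

```text
t 8.9 tcp [0.5616 0.2291 0.1355] yaw 179.11 F [-1.39 -4.26  5.63] w 0.0127
shift [ 0.085  0.052 -1.614] turn 3.521
top flange 1277 z [0.1258 0.1279 0.1298] minEnc [0.5638 0.2273] 0.0576
  key pts 20 [0.6188 0.226  0.1274] -5.2
  tilt [ 0.009 -0.002]
side flange 2843 z [0.1256 0.1271 0.1285] minEnc [0.5626 0.2303] 0.0582
  key pts 25 [0.6185 0.2294 0.127 ] -2.0
  tilt [ 0.007 -0.013]
[-1.28218511 -3.4294623   5.58310469] [-0.82802924 -0.25362175 -0.17248455]
top 6 lid c [0.5604 0.2283] nb 45 rms 0.0006 z 0.1279 key yaw -1.8650829096796977 14
side 6 lid c [0.5585 0.2298] nb 56 rms 0.0005 z 0.1271 key yaw -0.08666406979792873 31
```

Emit:
step_arm:
  rows: "0.03 0.05 0 0 1; 0.03 0.05 0 -0.5 1; 0.03 0.05 0 -1 1; 0.03 0.05 0 -1.5 1; 0.03 0.05 0 -2 1"

```text
t: 9.42
tcp_pos: [0.5608, 0.2314, 0.1354]
ee_rot: [-3.137, 0.004, -2.983]
force: [0.6, -3.4, 5.4]
grip_width: 0.0125
```

```bash
python3 look.py 7
python3 - <<'E'
from fitlid import *
import cv2
print(bot.state()['force'],bot.state()['ft_torque'])
for n in("top","side"):
    lidfit(n,"7",.122,.134,[.559,.2315],9)
E
```

```text
t 9.42 tcp [0.5608 0.2314 0.1354] yaw -170.89 F [ 0.57 -3.42  5.44] w 0.0125
shift [ 0.062  0.008 -1.614] turn 5.522
top flange 1277 z [0.1258 0.1278 0.1298] minEnc [0.5635 0.2313] 0.0582
  key pts 19 [0.6184 0.2384 0.1277] 6.5
  tilt [ 0.006 -0.004]
side flange 2887 z [0.1256 0.127  0.1285] minEnc [0.5617 0.2325] 0.0581
  key pts 22 [0.617  0.2423 0.1273] 10.4
  tilt [ 0.008 -0.012]
[ 0.12105944 -3.15113907  5.97041651] [-0.69766539 -0.33708779 -0.14086811]
top 7 lid c [0.5597 0.2306] nb 47 rms 0.0004 z 0.1277 key yaw 7.57061934937384 17
side 7 lid c [0.5576 0.2318] nb 58 rms 0.0004 z 0.127 key yaw 10.00500082303374 31
```

View pics/side7c.png

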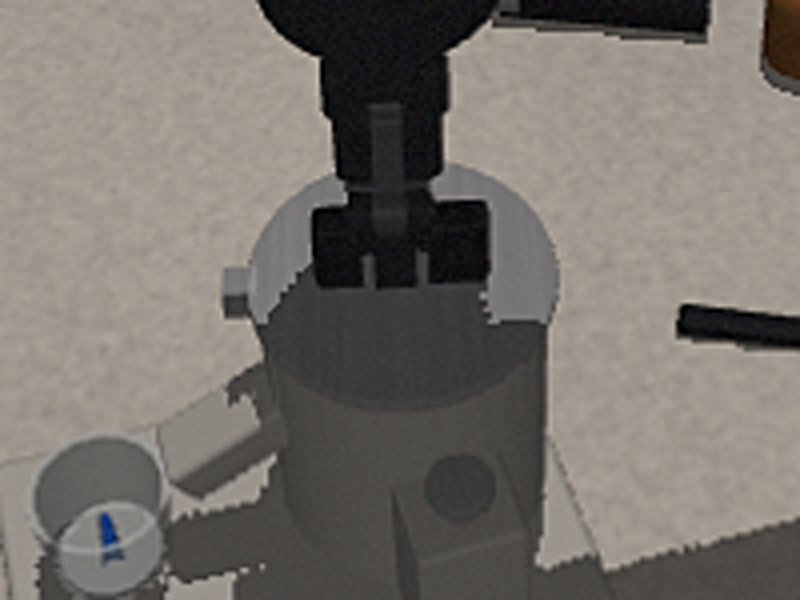

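Emit:
step_arm:
  rows: "0.01 0.01 0 -0.5 1; 0.02 0.01 0 -1 1; 0.02 0.01 0 -1.5 1; 0.02 0.01 0 -1.9 1; 0.02 0.01 0 -2.2 1"

```text
t: 9.93
tcp_pos: [0.5599, 0.232, 0.1351]
ee_rot: [-3.137, 0.003, -2.791]
force: [0.5, -2.2, 4.0]
grip_width: 0.0126
```

Emit:
step_arm:
  rows: "0 0 0.02 -0.15 1; 0 0 0.03 -0.3 1; 0 0 0.04 -0.45 1; 0 0 0.05 -0.6 1; 0 0 0.05 -0.65 1"

```text
t: 10.35
tcp_pos: [0.5585, 0.2334, 0.1309]
ee_rot: [-3.141, 0.0, -2.734]
force: [3.9, -0.4, -3.0]
grip_width: 0.0125
```

```bash
python3 -c "
from m import *
s=bot.state();print(s['ft_torque'].round(2));go(.5602,.2316,.127,203.4)"
```

```text
[-0.22 -1.06 -0.1 ]
t 10.35 tcp [0.5585 0.2334 0.1309] yaw -156.62 F [ 3.9  -0.36 -2.96] w 0.0125
shift [-0.021 -0.058  0.097] turn -0.004
```

The key has dropped in. TCP fell 4–5 mm, the vertical force is back to roughly the lid's own weight, and yaw is right on the notch. Now I press it home.

Emit:
step_arm:
  rows: "-0.02 -0.01 0.03 0 1; -0.02 -0.01 0.06 0 1; -0.02 -0.01 0.09 0 1; -0.02 -0.01 0.1 0 1"

```text
t: 10.68
tcp_pos: [0.5585, 0.2332, 0.128]
ee_rot: [-3.141, -0.001, -2.734]
force: [0.9, -2.9, 2.2]
grip_width: 0.013
```

Emit:
step_arm:
  rows: "0 0 0.03 0 1; 0 0 0.05 0 1; 0 0 0.05 0 1"

```text
t: 10.93
tcp_pos: [0.5585, 0.2332, 0.128]
ee_rot: [-3.141, 0.0, -2.734]
force: [-1.8, -3.7, 7.1]
grip_width: 0.0131
```

```bash
python3 look.py 8
python3 - <<'E'
from fitlid import *
import cv2
print(bot.state()['force'],bot.state()['ft_torque'])
for n in("top","side"):
    lidfit(n,"8",.113,.126,[.559,.2315],23.4)
E
```

```text
t 10.93 tcp [0.5585 0.2332 0.128 ] yaw -156.65 F [-1.84 -3.73  7.11] w 0.0131
shift [ 0.028 -0.035 -1.8  ] turn 8.37
top flange 1193 z [0.1183 0.1204 0.1223] minEnc [0.5613 0.2318] 0.0579
  key pts 10 [0.6131 0.2543 0.1195] 22.5
  tilt [-0.002  0.003]
side flange 2834 z [0.1182 0.1196 0.121 ] minEnc [0.5593 0.2338] 0.0585
  key pts 14 [0.6109 0.2584 0.1191] 26.9
  tilt [-0.002 -0.008]
[-1.84099736 -3.78980684  7.65510693] [-0.65280109  0.36724403 -0.06977318]
top 8 lid c [0.5573 0.2318] nb 44 rms 0.0005 z 0.1204 key yaw 21.21901285417985 14
side 8 lid c [0.5551 0.233 ] nb 58 rms 0.0006 z 0.1196 key yaw 24.039440754046225 34
```

View pics/side8c.png

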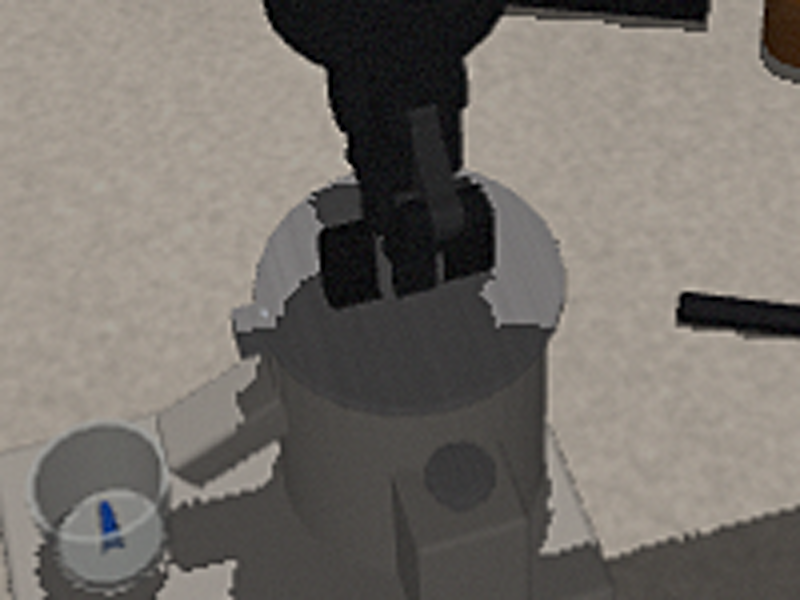

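The lid has gone down 7.6 mm from the rim-rest height, where 8 mm is nominal. One firmer press, then release.

Emit:
step_arm:
  rows: "0 0 0.06 0 1; 0 0 0.12 0 1; 0 0 0.12 0 1"

```text
t: 11.28
tcp_pos: [0.5586, 0.2332, 0.1279]
ee_rot: [-3.141, 0.003, -2.734]
force: [-7.9, -5.3, 21.8]
grip_width: 0.0126
```

Emit:
step_arm:
  rows: "0 0 -0.1 0 1; 0 0 -0.16 0 1; 0 0 -0.16 0 1"

```text
t: 11.53
tcp_pos: [0.5586, 0.2333, 0.128]
ee_rot: [-3.141, -0.0, -2.734]
force: [-2.0, -3.2, 6.1]
grip_width: 0.0123
```

Emit:
step_arm:
  rows: "0 0 0 0 0.8; 0 0 0 0 0.6; 0 0 0 0 0.4; 0 0 0 0 0.4; 0 0 0 0 0.4"

```text
t: 11.95
tcp_pos: [0.5585, 0.2337, 0.1266]
ee_rot: [3.141, -0.001, -2.734]
force: [-0.3, -0.3, 0.2]
grip_width: 0.0509
```

Emit:
step_arm:
  rows: "0 0 -0.1 0 0.4; 0 0 -0.3 0 0.4; 0 0 -0.8 0 0.4; 0 0 -1.4 0 0.4; 0 0 -2 0 0.4"

```text
t: 12.37
tcp_pos: [0.5585, 0.2334, 0.2084]
ee_rot: [3.141, -0.001, -2.734]
force: [0.5, -0.1, 0.3]
grip_width: 0.0513
```

Emit:
step_arm:
  rows: "0.7 0 -0.3 0 0.4; 1.5 0 -0.6 0 0.4; 2.4 0 -0.6 0 0.4; 3.3 0 -0.6 0 0.4; 3.3 0 -0.6 0 0.4"

```text
t: 12.78
tcp_pos: [0.4312, 0.1792, 0.2315]
ee_rot: [3.141, -0.006, -2.734]
force: [0.4, -0.1, -0.9]
grip_width: 0.0509
```

```bash
python3 look.py 9
python3 - <<'E'
from fitlid import *
for n in("top","side"):
    lidfit(n,"9",.113,.126,[.559,.2315],23.4)
    C=cloud(n,np.load(f"pics/{n}9.npy")).reshape(-1,3)
    h=C[(C[:,2]>.142)&(C[:,2]<.158)&(np.hypot(C[:,0]-.558,C[:,1]-.2315)<.04)]
    print("handle z",np.median(h[:,2]),cv2.minAreaRect(h[:,:2].astype(np.float32)))
p=np.hstack([cv2.resize(cv2.imread(f"pics/{n}9c.png"),(400,300)) for n in("top","side")]);cv2.imwrite("pics/c9.png",p)
E
```

```text
t 12.78 tcp [0.4312 0.1792 0.2315] yaw -156.64 F [ 0.37 -0.11 -0.9 ] w 0.0509
shift [-3.433 -0.057  0.769] turn 8.371
top 9 lid c [0.5573 0.2323] nb 66 rms 0.0006 z 0.1203 key yaw 22.18781675725553 17
handle z 0.14983738941415353 ((0.5568073391914368, 0.23079681396484375), (0.05995842069387436, 0.01484549231827259), 23.145301818847656)Traceback (most recent call last):
  File "look.py", line 14, in <module>
    print(n,"flange",len(f),"z",np.percentile(f[:,2],[10,50,90]).round(4),"minEnc",np.round(e[0],4),round(e[1],4))
                                ~~~~~~~~~~~~~^^^^^^^^^^^^^^^^^^^
    return _quantile_unchecked(
        a, q, axis, out, overwrite_input, method, keepdims, weights)
    return _ureduce(a,
                    func=_quantile_ureduce_func,
    ...<5 lines>...
                    overwrite_input=overwrite_input,
                    method=method)
    r = func(a, **kwargs)
    result = _quantile(arr,
                       quantiles=q,
    ...<2 lines>...
                       out=out,
                       weights=wgt)
    slices_having_nans = np.isnan(arr[-1, ...])
                                  ~~~^^^^^^^^^
IndexError: index -1 is out of bounds for axis 0 with size 0
Traceback (most recent call last):
  File "fitlid.py", line 4, in lidfit
    C=cloud(n,np.load(f"pics/{n}{tag}.npy")).reshape(-1,3)
              ~~~~~~~^^^^^^^^^^^^^^^^^^^^^^
FileNotFoundError: [Errno 2] No such file or directory: 'pics/side9.npy'
```

Run:
```python
from fitlid import *
for n in("top","side"):
    p,d=viewer.grab_frame(n);cv2.imwrite(f"pics/{n}10.png",p);np.save(f"pics/{n}10.npy",d)
    lidfit(n,"10",.113,.126,[.559,.2315],23.4)
    C=cloud(n,d).reshape(-1,3)
    q=np.hypot(C[:,0]-.558,C[:,1]-.2315)
    h=C[(C[:,2]>.142)&(C[:,2]<.158)&(q<.04)]
    print("handle z",np.median(h[:,2]),cv2.minAreaRect(h[:,:2].astype(np.float32)))
    f=C[(C[:,2]>.115)&(C[:,2]<.125)&(q<.05)]
    print("tilt",np.linalg.lstsq(np.c_[f[:,:2],np.ones(len(f))],f[:,2],rcond=None)[0][:2].round(4))
```

```text
top 10 lid c [0.5573 0.2322] nb 66 rms 0.0007 z 0.1204 key yaw 22.786179025199047 18
handle z 0.14975621149787854 ((0.5573714375495911, 0.23106971383094788), (0.06010570749640465, 0.01468005869537592), 22.922870635986328)
tilt [-0.0022  0.0027]
side 10 lid c [0.5553 0.2332] nb 66 rms 0.0007 z 0.1196 key yaw 24.110099828845996 36
handle z 0.14893115326748696 ((0.5552470684051514, 0.23295612633228302), (0.06006699800491333, 0.016175951808691025), 22.863231658935547)
tilt [-0.0028 -0.0019]
```

View pics/side10.png

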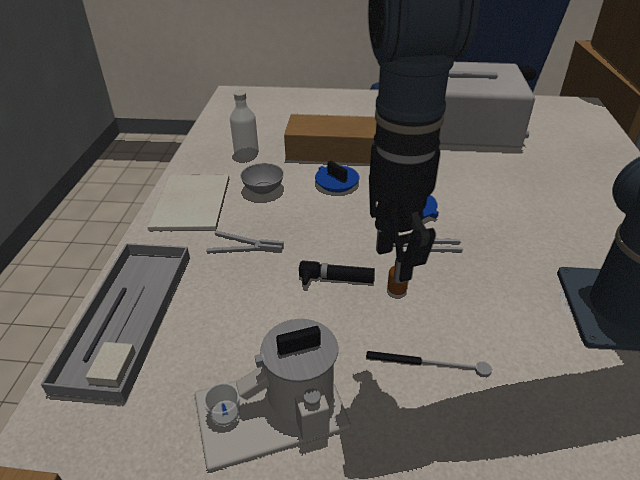

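View pics/top10.png

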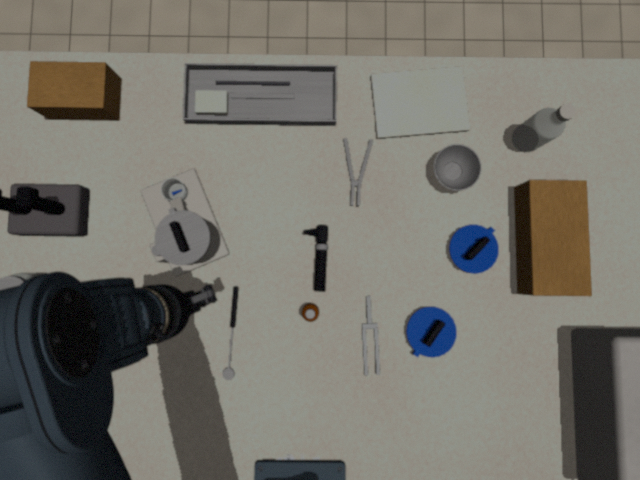

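The lid lies flush on the hopper at (300,350) in the side view and (183,237) in the top view, with its key over the chute. The gripper is clear and the bystanders look unmoved.

```bash
python3 -c "
from m import *
print(bot.state()['t'],abs(bot.state()['dq']).max());print(order.finish_job())"
```

```text
12.9333 0.04063336116734133
the job is handed in; nothing more can be done
None
```

The ear-tip dispenser is closed, and I handed the job in at 12.9 s of the 48 s allowed. `finish_job` reports no verdict, so the result rests on my own checks.

**What I did:** I picked up the steel lid by its bar and laid it level on the rim with the key about 42° short of the notch. I then turned it along the rim until the key dropped in and pressed it home with about 22 N. Then I let go and moved the arm clear.

**Last checks:**
- **Height:** the lid's flange is at the seated height. Its origin works out at 0.101–0.102 m, against 0.101 m nominal. It came down about 7.6 mm from resting on the rim (8 mm nominal), and the firm press moved it no further.
- **Level:** the tilt is about 0.003 rad.
- **Key and centring:** the key is at about 23°, matching the notch direction. The lid sits within about 2 mm of the hopper's axis.
- **Release:** the gripper is open and clear of everything, with no contact force showing.
- **Other things:** the bystanders and the blue look-alikes look unmoved in the final top and side views. I judged this by eye and did not measure it.

**Disagreements:** the top and side cameras differ by about 2 mm in x and 1–2 mm in y, which is about their stated accuracy. My last scripted look also crashed because it searched at the wrong height, and I redid that check before handing in.

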